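# Close up the potter's damp box

## Task

Close the wooden damp box over its drying dishes: push the sliding lid fully shut by its blue batten with the fingertips, and only then push the red turn button round as far as it goes, so that it lies straight across the lid behind the batten and the lid cannot creep back. Nothing is pinched or picked up, and the dishes, bottle, jar, tape and paddle all stay where they are.

Things in the scene. Friction and masses are not known exactly. Their poses are not given: they have to be found in the camera images.
- box: brown wooden box fixed to the table, 180 mm (its x) by 320 mm (its y) by 90 mm high, walls 16 mm; origin at the centre of its underside. The lid slides open along its +y. The end wall at -y is 90 mm high like the long walls; the +y end is lower so the lid passes over it. The long wall at its -x side (nearer the robot) carries the turn button on top.
- lid (a joint): sliding lid, a pale board 146 by 302 by 10 mm between the long walls, its top face 86 mm above the table; value in m: 0 fully shut, growing as it slides out along the box's +y, at most 0.22 (starts 0.10 to 0.20). Needs about 2 to 4 N to slide, stays where it is left, hard stop at 0.
- batten_top (a point): middle of the top edge of the blue batten on the lid, 112 mm above the table. It stands 26 mm above the lid, is 100 mm long along the box's x and 16 mm thick along its y (faces 8 mm either side of this point) and moves with the lid; with the lid shut it is at box (0, 0.05, 0.112). Push its +y face towards the box's -y to close.
- latch (a joint): red turn button, a flat wooden bar pivoting about the vertical on top of the box's -x wall; value in rad: 0 when it lies along the wall pointing to the box's +y, growing clockwise seen from above, hard stop at 1.57 where it points to the box's +x, straight across the lid (starts 0 to 0.25). Turns with about 1 N at its end and stays where it is left.
- latch_pivot (a point): the button's pivot, at box (-0.082, 0.08, 0.103), mid-height of the bar. The bar is 16 mm wide and 20 mm high, from 93 to 113 mm above the table, reaching 65 mm from the pivot one way and 8 mm the other; a brass screw head stands 3 mm above it.
- latch_end (a point): the middle of the button's free end, 65 mm from the pivot at mid-height of the bar (103 mm above the table)
- dish_a: terracotta bowl-shaped dish, 84 mm across the rim, 30 mm high, 120 g, loose; origin at the centre of its underside; inside the box, at its -y end
- dish_b: terracotta bowl-shaped dish, 84 mm across the rim, 30 mm high, 120 g, loose; origin at the centre of its underside; inside the box, near its middle
- dish_c: terracotta bowl-shaped dish, 84 mm across the rim, 30 mm high, 120 g, loose; origin at the centre of its underside; on the pale ware board (14 mm thick) at the left of the table
- dish_d: terracotta bowl-shaped dish, 84 mm across the rim, 30 mm high, 120 g, loose; origin at the centre of its underside; on the same ware board
- spray: white bottle with blue cap, 64 mm across, 160 mm high, loose, to the robot's right; origin at the centre of its underside
- glaze: amber jar with white lid, 70 mm across, 100 mm high, loose, to the robot's right; origin at the centre of its underside
- tape: roll of green tape lying flat, 90 mm across, 28 mm high, loose, left of the middle, nearer the robot than the box; origin at the centre of its underside
- paddle: pale wooden clay paddle lying flat, about 260 mm long, 70 mm wide, 12 mm thick, loose, right of the robot; its x axis runs from handle to blade

How it is judged:
On the way, in this order (a step that is already met when the one before it is completed fails the run):
1. the lid is pushed fully shut with the button still turned clear (value of joint lid below 0.008 m and value of joint latch below 0.6 rad), for 0.2 s.
2. the button is turned across the shut lid (value of joint latch above 1.35 rad and value of joint lid below 0.008 m), for 0.2 s.
At the end, for the whole second after the job is handed in: the lid is within 8 mm of fully shut, the turn button is at 1.35 rad or more (within about 13 degrees of straight across), and every dish, bottle, jar, tape roll and paddle is within 20 mm of where it started (all of step 2 and distance of each of dish_a, dish_b, dish_c, dish_d, spray, glaze, tape, paddle from where it was at the start of the episode below 0.02 m); the robot touches nothing.
It fails at once if the button is turned over the lid's path before the lid is shut (value of joint latch above 0.8 rad and value of joint lid above 0.02 m).
It fails at once if the batten is pinched between the fingers (contact force between the fingers and lid_c2 above 2 N and contact force between the fingers and lid_c3 above 2 N).
It fails at once if the button is pinched between the fingers (contact force between the fingers and latch_c1 above 2 N and contact force between the fingers and latch_c2 above 2 N).
It fails at once if a dish, bottle, jar, tape roll or paddle is lifted or moved by more than 20 mm (distance of any of dish_a, dish_b, dish_c, dish_d, spray, glaze, tape, paddle from where it was at the start of the episode above 0.02 m).
It also fails if it takes over 45 s, if anything falls off the work surface, if the arm or the gripper's body presses on something with over 40 N, if the wrist force passes 120 N, or if a joint passes its speed limit or range.

## Robot

A 6-joint arm with a two-finger parallel gripper is mounted at the origin on the work surface. World frame = base frame: x ahead of the robot, y to its left, z up, the work surface at z = 0. Lengths are in m, angles in rad, forces in N, time in s.
With the tool pointing down it reaches from about 0.275 to 0.775 m from the base axis. Payload 14.6 kg.
Tool frame: the origin (TCP) lies midway between the tips of the shut fingers; the grasp point (between the pads) lies 19 mm behind it (env.grip_depth is the distance from the TCP to the grasp point, in m); z points along the fingers, y is the line along which they close (so a half turn about z gives the same grasp; the last joint's range is limited). The gripper opens to 85 mm and grips with 20 to 120 N. Pads are 22 mm wide; open, the fingers measure 114 mm over their backs; the gripper's body (76 mm by 85 mm) begins 54 mm behind the grasp point. The pads swing forward as they close: fully open they stand 13 mm farther back than shut.
Start: joints at [-1.483, 0.263, -0.048, 1.259, 0, 1.415], TCP at [0.126, -0.51, 0.231] pointing down, gripper open.
Joint ranges: [-2.65, 2.65], [-0.89, 1.7], [-1.18, 1.37], [-2.13, 2.11], [-1.35, 1.29], [-3.14, 3.14]. Speed limits (rad/s): [1.89, 1.89, 2.57, 2.79, 3.14, 3.14].

## Interface

Orientations are given as a unit quaternion [w, x, y, z].
In Python, from cell import env, effector, imaging gives the robot as it stands. Calls block until the motion is done:
- env.goto(position, orientation): joint-space move of the TCP to a pose.
- env.move_linear(position, orientation=None, velocity=0.15, contact_N=None): straight line of the TCP; orientation=None keeps the orientation; velocity is the mean speed in m/s. With contact_N (N) it stops when the force on the tool has changed by that much, and returns True; else False.
- env.move_j(angles): joint-space move.
- effector.release() and effector.grab(squeeze=None): open the fingers fully, or close them until they stop; squeeze is the grip in N (None keeps the last).
- env.pause(seconds).
- env.solve_ik(position, orientation): joint angles nearest the present ones, or None.
- env.state(): the state.
- imaging.snapshot(name): name is "scene" or "top" or "wrist"; returns a dict with "image" (400x640x3 uint8, red, green, blue), "depth" (400x640 float32, m along the optical axis (not along the pixel's ray), 0 where there is no reading), "fx", "fy", "cx", "cy" (pixels), "eye" and "attitude" of the camera in the world. Camera axes: x right, y down, z forward; pixel columns grow to the right and rows downward; lengths in m; the calibration is good to about 2 mm. A picture is of the moment at which its call begins.
A pose or a line that the arm cannot do raises env.Unreachable and nothing moves.
- env.sign_off(): hands the job in; it is judged then, once.
The state is a dict: "time_s": time; "joint_pos": joint angles; "joint_vel": joint speeds; "effort": joint torques, N m; "position": TCP position; "tcp_rot": TCP orientation; "wrist_force": force on the tool from outside, world axes, zero at the start; "ft_torque": the same for the moment, N m; "finger_gap": finger opening in m; "grip_force": force on a finger pad.
Only numpy, scipy, OpenCV 4.12 (cv2) and the standard library are available. Lean on these libraries where they do the work, as an engineer would, in place of code of your own. Each camera call takes 0.05 s, during which the arm holds its last target. There are 200 camera calls.

## Working session

There is one attempt and no reset: what is moved stays moved. The work goes in short steps, each a Python script; the robot and the scene stay as the last script left them, time stands still between calls to the robot, and variables do not carry over. Pictures are saved under pics/ and viewed, at most 10 in all, crops included, and the job is handed in when it is done.

```bash
mkdir -p pics; ls; python3 - <<'E'
from cell import env, effector, imaging
import cv2,numpy as np
for n in("top","scene"):
    s=imaging.snapshot(n); cv2.imwrite(f"pics/{n}0.png",s["image"][:,:,::-1]); np.savez(f"{n}0.npz",**s)
    print(n,s["fx"],s["cx"],s["cy"],s["eye"],s["attitude"])
print(env.state())
E
```

```text
pics
top 515.7163218778471 320.21473120224465 204.09115145753617 [0.25767994 0.03237382 1.68300127] [-0.03470188  0.71260655 -0.69931908  0.04405121]
scene 436.6947630018346 318.5083307622968 208.97369323701594 [1.39820825 0.29927217 1.06194265] [-0.23545028  0.55096203  0.73824772 -0.30982949]
{'time_s': 0.1, 'joint_pos': array([-1.48327738e+00,  2.63464120e-01, -4.88810466e-02,  1.25941595e+00,
       -4.58935324e-05,  1.41551288e+00]), 'joint_vel': array([ 0.00155292, -0.000989  ,  0.00220768, -0.00155642, -0.00027009,
       -0.00136579]), 'effort': array([ 4.84494871e-03, -6.38579106e+01,  3.85061181e+01,  9.96886985e-03,
       -5.79003972e-05,  1.91426118e-06]), 'position': array([ 0.12618989, -0.50934   ,  0.2308761 ]), 'tcp_rot': array([-4.82895239e-04,  9.92639804e-01,  1.21103207e-01, -6.59210203e-06]), 'wrist_force': array([0.55918902, 0.15112325, 0.47521248]), 'ft_torque': array([ 0.00633665, -0.01684028, -0.00931458]), 'grip_force': 0.0, 'finger_gap': 0.08585036430980393}
```

View pics/top0.png

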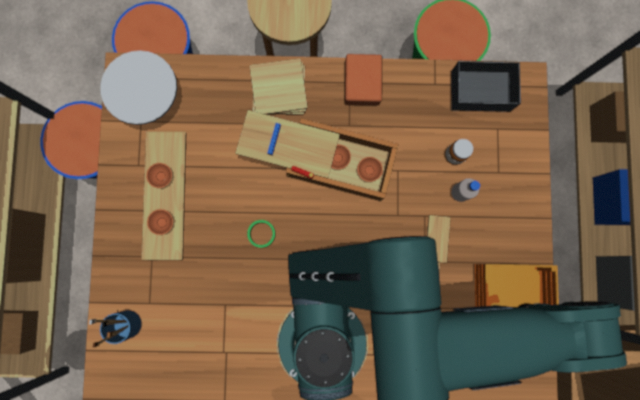

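View pics/scene0.png

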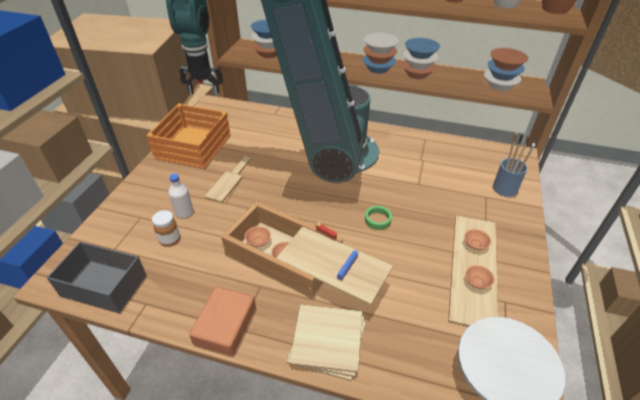

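The top view shows the blue batten at about (274,139) and the red button at about (301,172). The box runs from the lower right end (390,172) to the lid's outer end at (241,137). The scene view agrees.

```bash
cat > h.py <<'E'
import cv2,numpy as np
from scipy.spatial.transform import Rotation as R
def rot(s): return R.from_quat(np.roll(s["attitude"],-1)).as_matrix()
def plane(s,uv,z):
    uv=np.atleast_2d(uv).astype(float)
    d=np.c_[(uv[:,0]-s["cx"])/s["fx"],(uv[:,1]-s["cy"])/s["fy"],np.ones(len(uv))]@rot(s).T
    return s["eye"]+d*((z-s["eye"][2])/d[:,2])[:,None]
def cloud(s):
    v,u=np.mgrid[:400,:640]; d=s["depth"]
    c=np.stack([(u-s["cx"])/s["fx"]*d,(v-s["cy"])/s["fy"]*d,d],-1)
    return c@rot(s).T+s["eye"]
def mask(s,col):
    h=cv2.cvtColor(s["image"],cv2.COLOR_RGB2HSV).astype(int); H,S,V=h[...,0],h[...,1],h[...,2]
    return (H>100)&(H<125)&(S>130) if col=="blue" else ((H<5)|(H>174))&(S>185)&(V>90)
E
python3 - <<'E'
from h import *
s=dict(np.load("top0.npz")); W=cloud(s)
roi=(W[...,0]>.35)&(W[...,0]<.85)&(W[...,1]>-.3)&(W[...,1]<.4)&(s["depth"]>0)
def ang(r):
    b=cv2.boxPoints(r);return b
for c,z in(("blue",.112),("red",.113)):
    v,u=np.nonzero(mask(s,c)&roi); P=plane(s,np.c_[u,v],z)
    P=P[np.linalg.norm(P-np.median(P,0),axis=1)<.08]
    r=cv2.minAreaRect(P[:,:2].astype(np.float32)); print(c,len(P),P.mean(0),np.median(W[v,u,2]),r,ang(r).tolist())
m=roi&(W[...,2]>.07)&(W[...,2]<.125)
n,l,st,ce=cv2.connectedComponentsWithStats(m.astype(np.uint8)); 
k=l[139,262]; P=W[l==k][:,:2].astype(np.float32); print(st[k]); r=cv2.minAreaRect(P); print(r,ang(r).tolist())
top=s["image"][90:220,220:420]; cv2.imwrite("pics/c.png",cv2.resize(top,(800,520),interpolation=cv2.INTER_CUBIC)[:,:,::-1])
E
```

```text
blue 125 [0.63522753 0.16133243 0.112     ] 0.11237026878203649 ((0.6357548236846924, 0.161251500248909), (0.012807014398276806, 0.09588011354207993), 75.9343490600586) [[0.587695837020874, 0.16669102013111115], [0.6807012557983398, 0.14338894188404083], [0.6838138103485107, 0.15581198036670685], [0.5908083915710449, 0.17911405861377716]]
red 64 [0.53457546 0.07687034 0.113     ] 0.11467205686597348 ((0.5350835919380188, 0.07755915820598602), (0.05235232785344124, 0.01198545191437006), 68.29662322998047) [[0.5198357105255127, 0.055454716086387634], [0.5309715270996094, 0.0510224848985672], [0.5503314733505249, 0.09966360032558441], [0.5391956567764282, 0.10409583151340485]]
[ 236  111  163   88 5813]
((0.6037201881408691, 0.028900146484375), (0.4903286397457123, 0.18202626705169678), 76.26419067382812) [[0.45709681510925293, -0.18764206767082214], [0.6339173316955566, -0.23086334764957428], [0.7503435611724854, 0.24544236063957214], [0.5735230445861816, 0.2886636257171631]]
```

View pics/c.png

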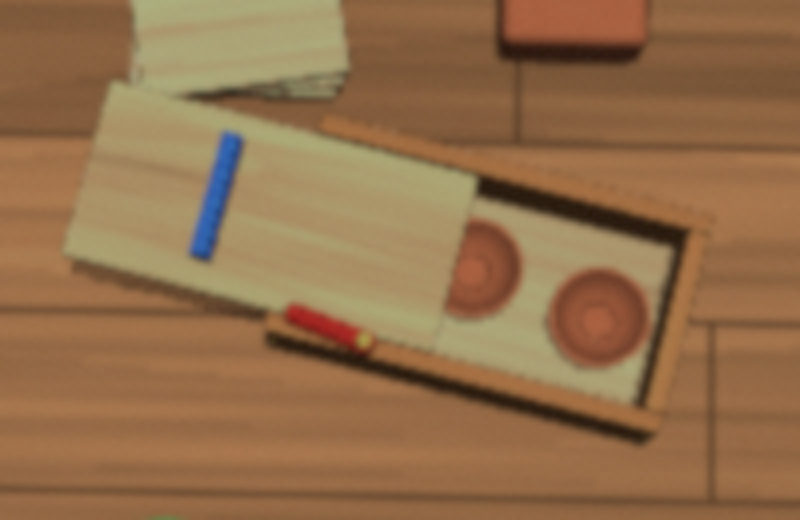

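```bash
cat >> h.py <<'E'
yaw=np.arctan2(-.2374,.9714); c,s_=np.cos(yaw),np.sin(yaw); O=np.array([.5835,-.0539])
def B(x,y,z): return np.array([O[0]+c*x-s_*y,O[1]+s_*x+c*y,z])
def ori(sg):  # tool down, tool y along +-box x
    yv=sg*np.array([c,s_,0]); zv=np.array([0,0,-1.]); q=R.from_matrix(np.c_[np.cross(yv,zv),yv,zv]).as_quat()
    return np.roll(q,1)
E
python3 - <<'E'
from h import *
from cell import env,effector,imaging
p=B(0,.29,.26)
c1=[(abs(j[5]-env.state()["joint_pos"][5]),sg,j) for sg in(1,-1) if (j:=env.solve_ik(p,ori(sg))) is not None]
print(c1); sg=min(c1,key=lambda a:a[0])[1]; q=ori(sg); np.save("q.npy",q)
effector.grab(20); env.goto(p,q)
env.move_linear(B(0,.27,.13)); env.move_linear(B(0,.27,.096),velocity=.08)
hit=env.move_linear(B(0,.055,.096),velocity=.08,contact_N=14)
st=env.state(); print(hit,st["position"],(R.from_euler('z',-yaw).apply(st["position"]-[*O,0])),st["wrist_force"],st["time_s"])
s=imaging.snapshot("top"); np.savez("top1.npz",**s)
i=s["image"][90:220,220:420]; cv2.imwrite("pics/d.png",cv2.resize(i,(800,520),interpolation=cv2.INTER_CUBIC)[:,:,::-1])
E
```

```text
[(np.float64(0.6131636337146464), 1, array([0.21818889, 0.57205185, 0.53313982, 1.5318843 , 0.        ,
       2.02867652])), (np.float64(2.528429019875147), -1, array([ 0.21818889,  0.57205185,  0.53313982,  1.5318843 ,  0.        ,
       -1.11291614]))]
True [0.60043145 0.01566966 0.09593734] [-6.86274009e-05  7.16003240e-02  9.59373436e-02] [1.12952162 7.81700437 3.47850283] 7.8333
```

View pics/d.png

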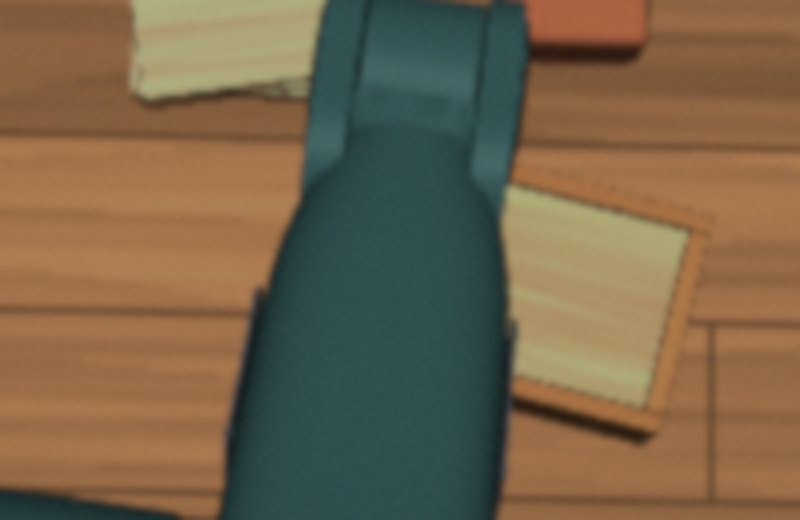

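The lid appears to be against the end wall: no gap shows at (690,240) and the tool stopped at its hard stop. Next I back off and look at the batten and button from the wrist camera.

```bash
python3 - <<'E'
from h import *
from cell import env,effector,imaging
env.move_linear(B(0,.085,.096),velocity=.08); env.move_linear(B(0,.085,.15)); env.move_linear(B(-.12,.12,.24))
s=imaging.snapshot("wrist"); cv2.imwrite("pics/w.png",s["image"][:,:,::-1])
loc=lambda P:R.from_euler('z',-yaw).apply(P-np.array([*O,0]))
t=imaging.snapshot("top")
for n,S in(("wrist",s),("top",t)):
  for k,z in(("blue",.112),("red",.113)):
    m=mask(S,k).astype(np.uint8); nn,l,st,_=cv2.connectedComponentsWithStats(m)
    best=[]
    for i in range(1,nn):
        if st[i,4]<25: continue
        v,u=np.nonzero(l==i); P=loc(plane(S,np.c_[u,v],z))
        if abs(P.mean(0)[0])<.15 and abs(P.mean(0)[1])<.3: print(n,k,st[i,4],P.mean(0).round(4),cv2.boxPoints(cv2.minAreaRect(P[:,:2].astype(np.float32))).round(4).tolist())
print(env.state()["time_s"])
E
```

```text
wrist blue 2309 [-0.0048  0.0608  0.112 ] [[-0.054999999701976776, 0.07259999960660934], [-0.054999999701976776, 0.049400001764297485], [0.04830000177025795, 0.04960000142455101], [0.04830000177025795, 0.07270000129938126]]
wrist red 1107 [-0.0788  0.1186  0.113 ] [[-0.09120000153779984, 0.08219999819993973], [-0.07569999992847443, 0.08020000159740448], [-0.06700000166893005, 0.14749999344348907], [-0.08250000327825546, 0.14949999749660492]]
top blue 107 [-0.0004  0.0512  0.112 ] [[-0.04859999939799309, 0.04600000008940697], [0.047200001776218414, 0.045499999076128006], [0.047200001776218414, 0.05640000104904175], [-0.048500001430511475, 0.05689999833703041]]
9.9833
```

View pics/w.png

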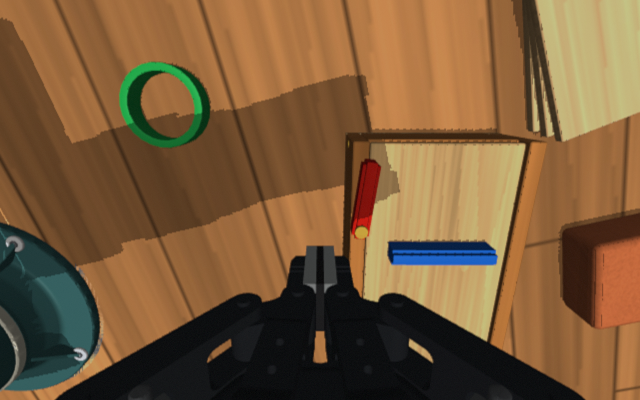

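The wrist view shows the batten at about (443,253) level with the lid shut. The red button runs from its pivot at (362,232) to its free end at (370,162), so it is still along the wall at about 0.13 rad. The top view puts the batten at box y 0.051, so the lid is within 2 mm of shut. Now I sweep the button round.

```bash
python3 - <<'E'
from h import *
from cell import env,effector,imaging
def P(th,ex=0,z=.101,r=.045):
    off=.008+.0145*abs(np.cos(th))+.011*abs(np.sin(th))+ex
    return B(-.082+r*np.sin(th)-off*np.cos(th),.08+r*np.cos(th)+off*np.sin(th),z)
env.move_linear(P(.1,.015,.14)); env.move_linear(P(.1,.015),velocity=.08)
for th in np.arange(.2,1.5,.15): print(round(th,2),env.move_linear(P(th),velocity=.06,contact_N=15),env.state()["wrist_force"].round(1))
hit=env.move_linear(P(1.57,-.012),velocity=.04,contact_N=8)
st=env.state(); print(hit,R.from_euler('z',-yaw).apply(st["position"]-[*O,0]),st["wrist_force"])
env.pause(.3)
env.move_linear(B(-.037,.125,.101),velocity=.08);env.move_linear(B(-.037,.125,.16)); env.move_linear(B(-.12,.12,.26))
s=imaging.snapshot("wrist"); cv2.imwrite("pics/w2.png",s["image"][:,:,::-1]); print(env.state()["time_s"])
t=imaging.snapshot("scene"); cv2.imwrite("pics/s2.png",t["image"][:,:,::-1])
E
```

```text
0.2 False [ 0.2 -0.4 -0. ]
0.35 False [ 0.3  0.1 -1.3]
0.5 False [ 0.1  0.9 -1.1]
0.65 False [-0.6 -0.3  0.7]
0.8 False [0.3 0.  0.2]
0.95 False [-0.7 -0.6  0.2]
1.1 False [ 0.1 -0.  -0.6]
1.25 False [ 0.2  0.1 -0.2]
1.4 False [-0.1 -0.3  0.3]
True [-0.03966497  0.10154099  0.10098997] [1.16729942 7.24463838 3.09409436]
16.875
```

View pics/w2.png

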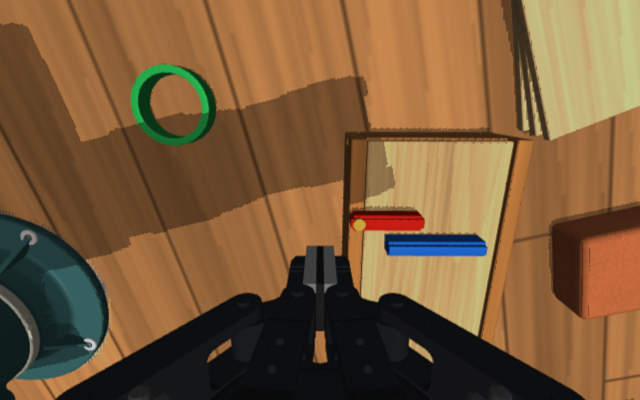

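View pics/s2.png

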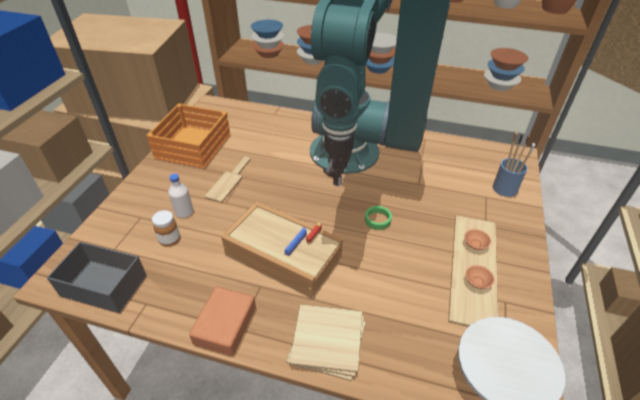

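In both views the button (wrist view, (358,222) to (424,222)) lies parallel to the batten at (436,245), straight across the shut lid. The loose items are where they were, and the arm is clear.

```bash
python3 -c "
from cell import env
print(env.sign_off())"
```

```text
the job is handed in; nothing more can be done
None
```

I pushed the lid fully shut and then turned the red button to its stop across the lid, about 17 s on the robot's clock; the final views show nothing else moved, and I handed the job in (no verdict was returned).

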